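Swing the stock-room lamp over the red bin

TASK

Swing the lamp's arm round on its stiff post until the round lamp head is centred over the open red bin, then let go of it and see that it stays there. Leave the red bin, the blue box and the brown carton where they stand.

Things in the scene. Friction and masses are not known exactly. Their poses are not given: they have to be found in the camera images.
- lamp_knob (a point): Middle of the orange grip knob (28 mm across, 50 mm tall, top 215 mm over the counter) on the flat white lamp head (88 mm across, 145 to 165 mm high). z up, x level along the arm to the fixed post (top 178 mm), whose axis, about which the arm swings level, is 210 mm away along x. Swings 1.5 rad either way of mid-range, starts near mid; stiff hinge: 2 N at the knob moves it, stays where left.
- red_bin_center (a point): Centre (half-way up) of the open red plastic bin, 92 x 92 mm and 55 mm tall, holding white and grey packets, loose on the counter under the circle that the lamp head travels (its centre 200 to 220 mm from the post's axis, always within the arm's swing). x and y run along its sides, z up.
- blue_box_center (a point): Centre of the closed blue box, 86 x 90 mm and 66 mm tall with a white label on top, loose on the counter near the same circle; a bystander.
- brown_carton_center (a point): Centre of the closed brown cardboard carton, 90 x 86 mm and 75 mm tall, with a tape stripe on top, loose on the counter near the same circle; a bystander.

How it is judged:
By the outcome, as a careful person would: the job done as asked, in the order asked, and still so for the second after the job is handed in, with the robot touching nothing.
It also fails if it takes over 32 s, if anything falls off the work surface, if the arm or the gripper's body presses on something with over 40 N, if the wrist force passes 120 N, or if a joint passes its speed limit or range.

ROBOT

A 6-joint arm with a two-finger parallel gripper is mounted at the origin on the work surface. World frame = base frame: x ahead of the robot, y to its left, z up, the work surface at z = 0. Lengths are in mm, angles in rad, forces in N, time in s.
With the tool pointing down it reaches from about 400 to 925 mm from the base axis. Payload 12.5 kg.
Tool frame: the origin (TCP) lies on the mounting face of the last link; the fingertips stand 190 mm ahead of it and the grasp point (between the pads) lies 171 mm ahead of it (env.tcp_to_tips is the distance from the TCP to the fingertips, in mm); x points along the fingers, y is the direction in which the jaws open and shut, and the axes are right-handed (so a half turn about x gives the same grasp; the last joint's range is limited). The gripper opens to 95 mm and grips with 3 to 60 N. Pads are 20 mm wide; open, the fingers measure 119 mm over their backs; the gripper's body (75 mm by 180 mm) begins 59 mm behind the grasp point.
Start: joints at [-1.219, 0.491, 1.559, -0, 1.092, -0.106], TCP at [276.253, -560.633, 404.761] pointing down, gripper open.
Joint ranges: [-3.1, 3.1], [-0.84, 2.19], [0.05, 2.79], [-1.13, 4.28], [0.06, 2.93], [-2.69, 2.69]. Speed limits (rad/s): [2.22, 2.22, 2.79, 3.14, 3.14, 3.14].

INTERFACE

Orientations are given as [roll, pitch, yaw] about the fixed x, y, z axes, in that order (R = Rz(yaw) Ry(pitch) Rx(roll)).
In Python, from cell import monitor, cams, job, env gives the robot as it stands. The module is installed in compiled form; this text tells all that it offers.
- The arm moves only by the tool apply_moves, never from a script. Its argument "series" is a list of rows, each a list of 3 entries, a list of its own where there are three numbers: the closure, from -1 (fully open) to 1 (shut), so that 0 is half open, then the shift along the tool's x, y, z in cm, then the turn about the tool's x in rad. A call has 1 to 20 rows; each row is the pose to reach, as a shift and turn from the pose commanded when the call began, along the tool's axes at that moment; what a row does not reach only later rows make up. A row lasts 1/8 s, in which the tool goes at most 62.5 mm and 10.7 degrees, less where a joint would pass 70% of its speed; a pose out of reach is approached as far as the arm can. A call with a gripper value outside its range is refused whole. The fingers move at their own pace and stop on an object; the grip force is fixed at half the most. Time passes only in rows, so rows that repeat a pose let the fingers close. It gives the time, the measured TCP pose, the force and the opening at its end, in the units of the state.
- monitor.state(): the state, without advancing time (a new reading comes with each control period).
- cams.read_camera(name): name is "scene" or "top" or "wrist"; returns a dict with "image" (480x640x3 uint8, red, green, blue), "fx", "fy", "cx", "cy" (pixels), "k1" (the pictures are not rectified: a ray, as slopes to the right and down, at radius r is drawn at 1 + k1 r^2 times it, then the intrinsics apply), "position" and "orientation" of the camera in the world. Camera axes: x right, y down, z forward; pixel columns grow to the right and rows downward; lengths in mm; the calibration is good to about 2 mm. A picture is of the moment at which its call begins. There is no depth.
- job.job_done(): hands the job in, once; it reports no verdict.
The state is a dict: "t": time; "joints": joint angles; "qvel": joint speeds; "tau": joint torques, N m; "eef_pos": TCP position; "tcp_rot": TCP orientation; "ft_force": force on the tool from outside, world axes, zero at the start; "moment": the same for the moment, N m; "opening": opening from 0.0 (shut) to 1.0 (fully open).
Only numpy, scipy, OpenCV 4.12 (cv2) and the standard library are available. Lean on these libraries where they do the work, as an engineer would, in place of code of your own. Each camera call takes 0.05 s, during which the arm holds its last target. There are 200 camera calls.

## Working session

There is one attempt and no reset: what is moved stays moved. The work goes in short steps, Python scripts to look and compute and a tool call to move; the robot and the scene stay as the last step left them, time stands still between calls to the robot, and variables do not carry over. Pictures are saved under pics/ and viewed, about 8 in all and at most 12, crops included, and the job is handed in when it is done.

Besides the shell and the picture viewer there is one more tool, called after "Call:" as a command line: name --argument value ..., lists and objects as JSON in quotes. apply_moves: Moves the arm, as the interface text tells. Its arguments: {"type":"object","properties":{"series":{"type":"array"}},"required":["series"]}

```bash
mkdir -p pics; cat > h.py <<'E'
import numpy as np, cv2
from scipy.spatial.transform import Rotation as R
from cell import monitor, cams, job, env
def rot(o):
    o=np.array(o,float)
    return o if o.shape==(3,3) else R.from_euler('xyz',o).as_matrix()
def cam(n,save=None):
    c=cams.read_camera(n)
    if save: cv2.imwrite('pics/'+save+'.png',c['image'][...,::-1])
    return c
def ray(c,u,v):
    a=np.array([(u-c['cx'])/c['fx'],(v-c['cy'])/c['fy']]); s=a.copy()
    for _ in range(20): s=a/(1+c['k1']*(s@s))
    d=rot(c['orientation'])@np.r_[s,1]; return np.array(c['position'],float),d
def hit(c,u,v,z):
    p,d=ray(c,u,v); return p+d*(z-p[2])/d[2]
def proj(c,P):
    q=rot(c['orientation']).T@(np.array(P,float)-np.array(c['position'])); s=q[:2]/q[2]; s=s*(1+c['k1']*(s@s))
    return np.array([s[0]*c['fx']+c['cx'],s[1]*c['fy']+c['cy']])
E
python3 - <<'E'
from h import *
print(monitor.state())
a=cam('top','top0');b=cam('scene','scene0')
for c in(a,b): print({k:v for k,v in c.items() if k!='image'})
E
```

```text
{'t': 0.0, 'joints': array([-1.21857328e+00,  4.91548935e-01,  1.55945283e+00,  1.72105595e-06,
        1.09168737e+00, -1.05595790e-01]), 'qvel': array([ 8.25042883e-04,  1.33994709e-03,  6.75242279e-04, -1.58031300e-03,
       -4.19969875e-05, -7.00892533e-04]), 'tau': array([-2.63201648e-03, -6.12645864e+01, -2.58185130e+01,  6.91350410e-02,
        4.81779815e-02, -1.10079839e-04]), 'eef_pos': array([ 276.25602675, -560.59219315,  404.16706858]), 'tcp_rot': array([-1.67778421,  1.56969984,  1.92162649]), 'ft_force': array([ 1.05507426,  0.78647682, -0.19373465]), 'moment': array([-0.04863305, -0.02390395, -0.05350559]), 'opening': 1.0043521951772438}
{'fx': 449.5794572713534, 'fy': 449.5794572713534, 'cx': 323.63894898385934, 'cy': 238.3809982025199, 'k1': 0.0055204777921343245, 'position': array([513.39217484,  -7.19353846, 917.87021319]), 'orientation': array([-3.09177142, -0.0144472 , -1.57825115])}
{'fx': 462.23681606236, 'fy': 462.23681606236, 'cx': 318.56104343681756, 'cy': 238.08637303596092, 'k1': -0.003523942358442058, 'position': array([ 957.5917323 , -191.75902873,  792.39101834]), 'orientation': array([-2.52677022, -0.01639555,  1.15843034])}
```

View pics/top0.png

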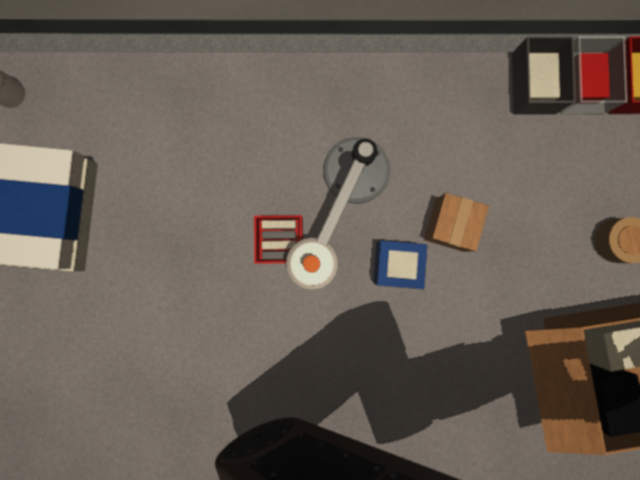

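View pics/scene0.png

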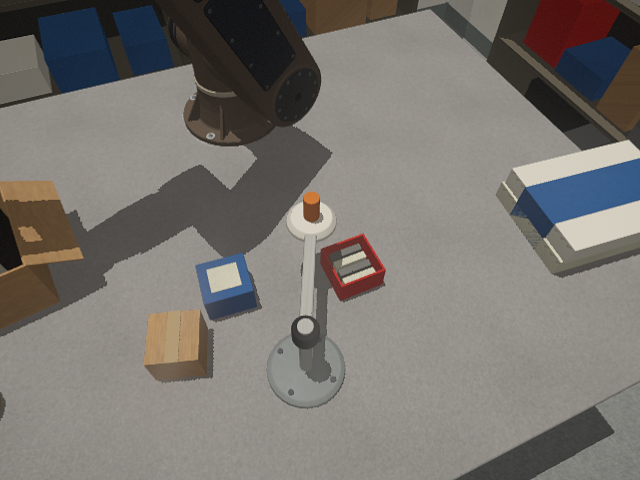

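The top view shows the knob at about (312,264), the post top at (365,151), the bin at (255–302, 215–263) just beside the head, the blue box at (402,264) and the carton at (460,222). The scene view shows the bin unobstructed at about (353,266) and the knob at (312,206). Next I'll measure.

```bash
cat > m.py <<'E'
from h import *
def mask(c,lo,hi,roi):
    m=cv2.inRange(cv2.cvtColor(c['image'],cv2.COLOR_RGB2HSV),lo,hi); z=np.zeros_like(m); a,b,d,e=roi; z[b:e,a:d]=m[b:e,a:d]; return z
def big(m):
    return max(cv2.findContours(m,cv2.RETR_EXTERNAL,cv2.CHAIN_APPROX_NONE)[0],key=cv2.contourArea)
def rect(c,lo,hi,roi,z):
    k=big(mask(c,lo,hi,roi)).reshape(-1,2); P=np.array([hit(c,u,v,z)[:2] for u,v in k],np.float32)
    return cv2.minAreaRect(P)
if __name__=='__main__':
    a=cam('top');b=cam('scene')
    red=((0,150,60),(5,255,255)); ora=((6,150,120),(16,255,255)); 
    print('bin top',rect(a,*red,(240,200,320,280),55)); print('bin scene(low bias)',rect(b,*red,(310,225,400,310),55))
    for n,c,roi in(('top',a,(295,245,330,285)),('scene',b,(295,185,330,225))):
        k=big(mask(c,*ora,roi)); m=cv2.minEnclosingCircle(k); print('knob',n,m,cv2.boundingRect(k),cv2.minAreaRect(k)); 
    m=cv2.minEnclosingCircle(big(mask(a,*ora,(295,245,330,285))))[0]
    print('knob mid z190',hit(a,*m,190))
    # white head
    k=big(mask(a,(0,0,150),(40,90,255),(285,235,340,290))); h=cv2.minEnclosingCircle(k); print('head',h,hit(a,*h[0],165))
    k=big(mask(a,(0,0,100),(180,60,255),(350,135,380,163))); h=cv2.minEnclosingCircle(k); print('post',h,hit(a,*h[0],178))
    u=(352,120,396,170); cv2.imwrite('pics/crop1.png',np.hstack([cv2.resize(a['image'][195:295,240:440,::-1],(800,400),interpolation=cv2.INTER_CUBIC)]))
    blu=((100,120,40),(125,255,255))
    print('blue',rect(a,*blu,(370,230,435,295),66)); print('carton',rect(a,((8,80,60),(20,200,255)),a and (420,185,495,260),75))
E
python3 m.py
```

```text
bin top ((556.65380859375, 67.54273986816406), (90.17447662353516, 92.01496887207031), 0.015974828973412514)
bin scene(low bias) ((566.3397827148438, 67.56006622314453), (113.29854583740234, 92.56478881835938), 0.5226611495018005)
knob top ((310.8846130371094, 263.1153869628906), 8.163554191589355) (303, 255, 16, 17) ((310.7500305175781, 263.2500305175781), (15.55634880065918, 14.849241256713867), 45.0)
knob scene ((311.0, 198.0), 8.062357902526855) (303, 192, 17, 13) ((311.0, 198.0), (12.0, 16.0), 90.0)
knob mid z190 [509.72819364   2.93146422 190.        ]
head ((315.0215148925781, 260.4731140136719), 29.550640106201172) [513.96196637  -3.6630566  165.        ]
post ((365.25653076171875, 149.04782104492188), 7.4003424644470215) [698.76854009 -88.61834313 178.        ]
blue ((506.1307678222656, -166.74208068847656), (88.2144546508789, 82.9332046508789), 84.80240631103516)Traceback (most recent call last):
  File "m.py", line 22, in <module>
    print('blue',rect(a,*blu,(370,230,435,295),66)); print('carton',rect(a,((8,80,60),(20,200,255)),a and (420,185,495,260),75))
                                                                    ~~~~^^^^^^^^^^^^^^^^^^^^^^^^^^^^^^^^^^^^^^^^^^^^^^^^^^^^^^^
TypeError: rect() missing 1 required positional argument: 'z'
```

View pics/crop1.png

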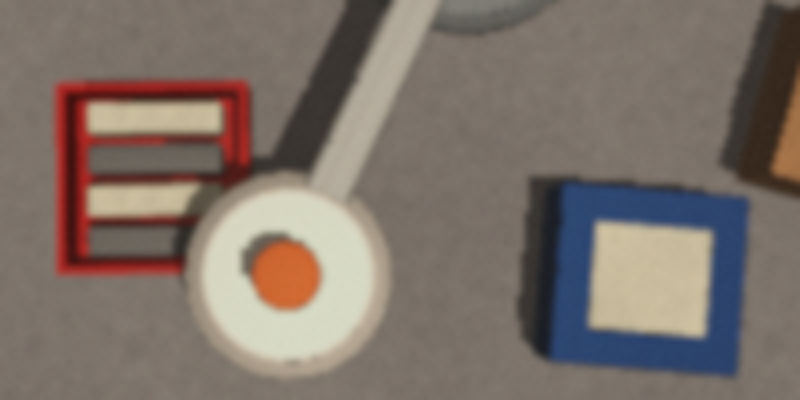

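```bash
cat > plan.py <<'E'
from m import *
s=monitor.state(); T=rot(s['tcp_rot']); print(s['t'],s['eef_pos'].round(1),s['ft_force'].round(1),s['opening']); print(T.round(4).tolist())
def to(x,y,z): return (T.T@(np.array([x,y,z])-s['eef_pos'])/10).round(2)
E
python3 - <<'E'
from plan import *
a=cam('top');b=cam('scene')
ora=((6,150,120),(16,255,255))
m=cv2.minEnclosingCircle(big(mask(a,*ora,(295,245,330,285))))[0]; n=(311,198)
K=hit(a,*m,215);print('knob top z215',K,'scene proj of it',proj(b,K),'vs orange bbox rows 192.. cols 303-319')
g=cv2.GaussianBlur(a['image'],(3,3),0)
# head outline: pixels brighter than counter
hv=cv2.cvtColor(a['image'],cv2.COLOR_RGB2GRAY); 
P=np.array([698.8,-88.6]); B=np.array([556.6,67.5])
for nme,Q in(('knob',K[:2]),('bin',B)): d=Q-P;print(nme,np.hypot(*d),np.degrees(np.arctan2(d[1],d[0])))
print('blue', rect(a,(100,120,40),(125,255,255),(370,230,435,295),66)); print('carton',rect(a,(8,80,60),(20,200,255),(420,185,495,260),75))
print('up',to(*s['eef_pos'][:2],470),'above',to(K[0],K[1],470),'grasp',to(K[0],K[1],363))
E
```

```text
0.2 [ 276.2 -560.6  404.4] [-0.2 -0.2 -0.6] 0.9980069835724584
[[-0.0003, 0.442, -0.897], [0.0006, -0.897, -0.442], [-1.0, -0.0007, -0.0]]
knob top z215 [509.85403961   2.58370295 215.        ] scene proj of it [311.89724107 197.74850025] vs orange bbox rows 192.. cols 303-319
knob 209.79762542247443 154.23844122198102
bin 211.15882647902734 132.33209633014584
blue ((506.1247863769531, -166.80801391601562), (88.06375885009766, 82.9332046508789), 84.80240631103516)
carton ((584.5281372070312, -272.1083984375), (99.06181335449219, 98.18865966796875), 72.88212585449219)
up [-6.56 -0.   -0.  ] above [ -6.53 -40.2  -45.85] grasp [  4.17 -40.19 -45.85]
```

Call:
apply_moves --series '[[-1,[-6.5,0,0],0],[-1,[-6.5,0,0],0],[-1,[-6.5,-4,-4.6],0],[-1,[-6.5,-40.2,-45.85],0],[-1,[-6.5,-40.2,-45.85],0],[-1,[-6.5,-40.2,-45.85],0],[-1,[-6.5,-40.2,-45.85],0],[-1,[-6.5,-40.2,-45.85],0],[-1,[-6.5,-40.2,-45.85],0],[-1,[-6.5,-40.2,-45.85],0],[-1,[-6.5,-40.2,-45.85],0],[-1,[-6.5,-40.2,-45.85],0],[-1,[-6.5,-40.2,-45.85],0],[-1,[-6.5,-40.2,-45.85],0],[-1,[-6.5,-40.2,-45.85],0],[-1,[-6.5,-40.2,-45.85],0]]'

```text
t: 2.3
eef_pos: [509.6, 1.7, 469.8]
tcp_rot: [1.845, 1.571, -0.84]
ft_force: [0.0, -0.1, -0.6]
opening: 1.001
```

```bash
python3 - <<'E'
from plan import *
w=cam('wrist','w1'); print(proj(w,[509.8,2.6,215]),w['position'],w['orientation'])
print('grasp',to(509.8,2.6,370))
E
```

```text
2.3 [509.6   1.7 469.8] [ 0.  -0.1 -0.6] 1.001073371183199
[[0.0002, 0.4406, -0.8977], [-0.0002, -0.8977, -0.4406], [-1.0, 0.0002, -0.0001]]
[329.49525543 261.03369911] [582.76740614  39.61966508 449.30823373] [ 2.84816296e+00  1.38767520e-03 -1.11583667e+00]
grasp [ 9.98 -0.08 -0.05]
```

View pics/w1.png

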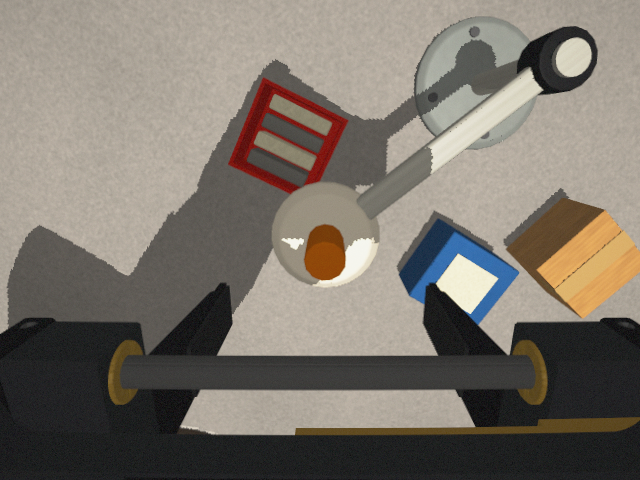

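The wrist view shows the knob top at about (325,262) between the fingers, against a predicted (329,261), so the two agree to about 2 mm. Descending and gripping.

Call:
apply_moves --series '[[-1,[4,0,0],0],[-1,[7,0,0],0],[-1,[10,0,0],0],[-1,[10,0,0],0],[-1,[10,0,0],0],[1,[10,0,0],0],[1,[10,0,0],0],[1,[10,0,0],0],[1,[10,0,0],0],[1,[10,0,0],0],[1,[10,0,0],0],[1,[10,0,0],0],[1,[10,0,0],0]]'

```text
t: 3.98
eef_pos: [509.5, 2.8, 369.6]
tcp_rot: [-0.708, 1.569, 2.892]
ft_force: [-3.6, 1.8, 2.5]
opening: 0.291
```

```bash
python3 - <<'E'
from plan import *
P=np.array([698.8,-88.6]); K=s['eef_pos'][:2]; print(np.hypot(*(K-P)))
for i,t in enumerate(np.radians(np.linspace(154.2,132.33,9))):
    q=P+210*np.array([np.cos(t),np.sin(t)]); print(i,q.round(1),(T.T@np.r_[q-(P+210*np.array([np.cos(np.radians(154.24)),np.sin(np.radians(154.24))])),0]/10).round(2))
print('tangent/binor')
E
```

```text
3.975 [509.5   2.8 369.6] [-3.6  1.8  2.5] 0.2912071715337558
[[-0.0015, 0.4421, -0.897], [0.0004, -0.897, -0.4421], [-1.0, -0.001, 0.0012]]
210.18275847839854
0 [509.7   2.8] [-0.   -0.01 -0.01]
1 [514.3  11.7] [-0.   -0.61 -0.82]
2 [519.3  20.4] [-0.   -1.16 -1.65]
3 [524.7  28.8] [-0.   -1.68 -2.51]
4 [530.5  37. ] [-0.   -2.16 -3.39]
5 [536.7  44.9] [-0.   -2.59 -4.29]
6 [543.2  52.5] [-0.   -2.98 -5.21]
7 [550.1  59.7] [-0.   -3.33 -6.15]
8 [557.4  66.6] [-0.   -3.63 -7.11]
tangent/binor
```

The opening is 0.291, about 28 mm, so the knob is gripped. Next is the swing along the arc, turning the tool with it.

Call:
apply_moves --series '[[1,[0,-0.3,-0.4],0.02],[1,[0,-0.6,-0.8],0.05],[1,[0,-1.15,-1.65],0.095],[1,[0,-1.7,-2.5],0.14],[1,[0,-2.15,-3.4],0.19],[1,[0,-2.6,-4.3],0.24],[1,[0,-3.0,-5.2],0.29],[1,[0,-3.3,-6.15],0.335],[1,[0,-3.5,-6.6],0.36],[1,[0,-3.63,-7.1],0.38],[1,[0,-3.63,-7.1],0.38],[1,[0,-3.63,-7.1],0.38],[1,[0,-3.63,-7.1],0.38]]'

```text
t: 5.6
eef_pos: [557.4, 67.1, 369.6]
tcp_rot: [-1.1, 1.569, 2.118]
ft_force: [-3.4, 7.5, 2.3]
opening: 0.288
```

```bash
python3 - <<'E'
from plan import *
a=cam('top'); b=cam('scene')
v=np.vstack([a['image'][150:300,220:420,::-1],b['image'][180:330,220:420,::-1]])
cv2.imwrite('pics/crop2.png',cv2.resize(v,(400,600)))
P=np.array([698.8,-88.6]);d=s['eef_pos'][:2]-P;print(np.hypot(*d),np.degrees(np.arctan2(d[1],d[0])))
print('bin scene',rect(b,(0,150,60),(5,255,255),(310,225,400,310),55))
E
```

```text
5.6 [557.4  67.1 369.6] [-3.4  7.5  2.3] 0.287682053688679
[[-0.0007, 0.077, -0.997], [0.0012, -0.997, -0.077], [-1.0, -0.0012, 0.0006]]
210.3835934622272 132.24579856374694
bin scene ((586.0906982421875, 61.30076599121094), (74.06542205810547, 103.91870880126953), 0.8701967597007751)
```

View pics/crop2.png

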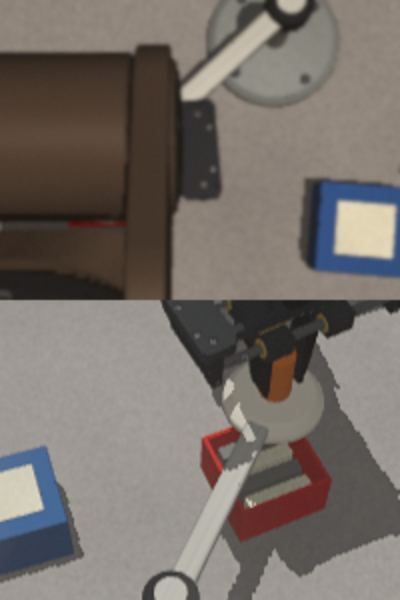

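The scene crop shows the head over the bin, with the knob at about (283,375) in the crop and still gripped. In the top view the robot hides the head. Releasing and rising straight up, then away along −y so the top view is clear.

Call:
apply_moves --series '[[0.6,[0,0,0],0],[0,[0,0,0],0],[-0.5,[0,0,0],0],[-1,[0,0,0],0],[-1,[0,0,0],0],[-1,[0,0,0],0],[-1,[-3,0,0],0],[-1,[-7,0,0],0],[-1,[-12,0,0],0],[-1,[-12,0,0],0],[-1,[-12,5,0],0],[-1,[-12,35,10],0],[-1,[-12,35,10],0],[-1,[-12,35,10],0],[-1,[-12,35,10],0],[-1,[-12,35,10],0],[-1,[-12,35,10],0],[-1,[-12,35,10],0],[-1,[-12,35,10],0],[-1,[-12,35,10],0]]'

```text
t: 8.2
eef_pos: [485.4, -289.0, 489.8]
tcp_rot: [2.622, 1.571, -0.44]
ft_force: [0.1, -0.4, 0.3]
opening: 1.0
```

```bash
python3 - <<'E'
from plan import *
a=cam('top'); b=cam('scene')
v=np.hstack([a['image'][130:330,200:480,::-1],b['image'][180:380,130:410,::-1]])
cv2.imwrite('pics/crop3.png',cv2.resize(v,(784,280)))
try:
    m=cv2.minEnclosingCircle(big(mask(a,(6,150,100),(16,255,255),(230,190,330,285)))); K=hit(a,*m[0],215); P=np.array([698.8,-88.6]);d=K[:2]-P
    print(m,K,np.hypot(*d),np.degrees(np.arctan2(d[1],d[0])))
    print('bin',rect(a,(0,150,40),(5,255,255),(230,190,330,290),55))
    print('blue', rect(a,(100,120,40),(125,255,255),(370,230,435,295),66))
    print('carton',rect(a,(8,80,60),(20,200,255),(420,185,495,260),75))
except Exception as e: print(e)
E
```

```text
8.2 [ 485.4 -289.   489.8] [ 0.1 -0.4  0.3] 1.0002452681381657
[[0.0001, 0.0795, -0.9968], [-0.0, -0.9968, -0.0795], [-1.0, 0.0001, -0.0001]]
((270.6428527832031, 233.41429138183594), 8.748117446899414) [556.69936302  65.20241245 215.        ] 209.39859862274602 132.73536241980185
bin ((543.3610229492188, 28.987197875976562), (41.32461166381836, 94.41697692871094), 61.5872688293457)
blue ((506.9806823730469, -166.96458435058594), (87.91284942626953, 83.44989776611328), 87.01329040527344)
carton ((586.3656616210938, -274.17791748046875), (95.28764343261719, 93.07662963867188), 72.6866455078125)
```

View pics/crop3.png

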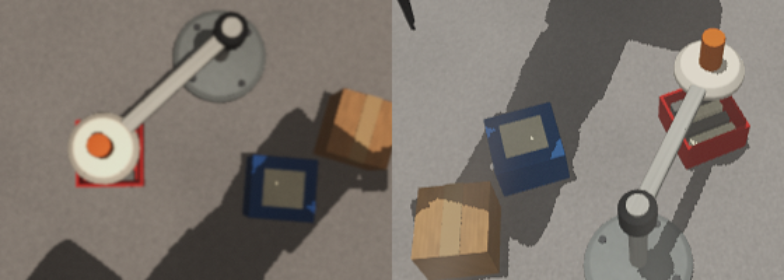

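The head sits over the bin in both views, with the knob top at (271,233) in the full top image. The blue box and carton are unmoved to about 2 mm, and the robot is clear. One overlay check: bin rim at z=55 and head outline at z=165.

```bash
python3 - <<'E'
from plan import *
a=cam('top'); b=cam('scene')
k=mask(a,(6,150,100),(16,255,255),(230,190,330,285)); 
B=np.array([556.6,67.5]); c=[B+46*np.array(o) for o in((-1,-1),(-1,1),(1,1),(1,-1))]
S=5; outs=[]
def dr(im,cm,pts,col,x0,y0):
    q=((np.array([proj(cm,p) for p in pts])-[x0,y0]+.5)*S).astype(int); cv2.polylines(im,[q],True,col,1)
for cm,x0,y0,f in((a,235,195,'now'),(b,300,170,'now'),(a,235,195,'top0'),(b,300,210,'scene0')):
    src=cm['image'][...,::-1] if f=='now' else cv2.imread(f'pics/{f}.png')
    im=cv2.resize(src[y0:y0+60 if 0 else y0+60+0,x0:x0+78] if 0 else src[y0:y0+59,x0:x0+79],None,fx=S,fy=S,interpolation=cv2.INTER_CUBIC)
    dr(im,cm,[np.r_[q,55] for q in c],(0,255,0),x0,y0)
    if f=='now':
        dr(im,cm,[[556.9+44*np.cos(t),66+44*np.sin(t),165] for t in np.linspace(0,6.28,60)],(255,0,255),x0,y0)
        dr(im,cm,[[556.9+14*np.cos(t),66+14*np.sin(t),215] for t in np.linspace(0,6.28,60)],(255,0,0),x0,y0)
    outs.append(im)
cv2.imwrite('pics/ov.png',np.vstack([np.hstack(outs[:2]),np.hstack(outs[2:])]))
E
```

```text
8.3 [ 485.3 -289.3  489.8] [ 0.5  0.  -0.2] 1.001472256157609
[[0.0002, 0.0791, -0.9969], [-0.0001, -0.9969, -0.0791], [-1.0, 0.0002, -0.0002]]
```

View pics/ov.png

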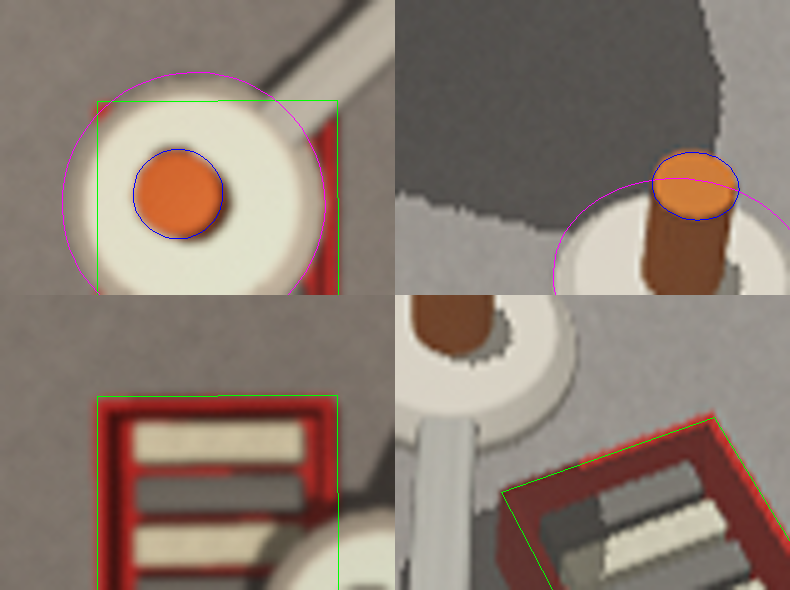

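The overlays fit both views: the bin rim has not moved, and the knob and head outlines match to 1–2 mm. The head is within about 2 mm of the bin centre. Handing in.

```bash
python3 -c "
from cell import job,monitor
print(monitor.state()['t'],job.job_done())"
```

```text
the job is handed in; nothing more can be done
8.4 None
```

The lamp head is over the red bin and stayed there after I let go. I gripped the knob from above, swung the arm about 22° along its arc, released it and backed the robot well clear. I handed the job in at 8.4 s.

- **Head position:** after release, the top camera put the knob at about (557, 65–66) mm, against a bin centre of (556.6, 67.5) mm. The head is therefore about 2 mm off centre, which is close to the 2 mm calibration error.
- **Red bin:** its rim outline still matched the parts visible in the top view. The automatic bin fit failed in the final view because the head now covers most of the bin, so I used the overlay there.
- **Blue box and brown carton:** both measured within 1–3 mm of where they started. Shadows changed the colour masks between views, and nothing came near either of them.
- **Forces:** the wrist force read at most about 9 N at the end of any move, and about 0 N at hand-in.

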